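# Set out gas-filter cartridges from the lane dispenser

## Task

Get the filter cartridges ready for the extraction arm: draw every cartridge out of its lane (only its top can be reached there, so press down and pull it toward you), then lay it flat, face up, centred on the ring of its own colour on the red board, turned so that its white pointer faces that ring's black mark. Leave the bottle, the dish and the jar where they are.

Things in the scene. Friction and masses are not known exactly. Their poses are not given: they have to be found in the camera images.
- rack: Fixed low dispenser, four lanes side by side. Origin on the bench in front of the lanes, midway across; +x points into the lanes, y across. Five rails 10 mm wide, 28 mm tall, from x = 65 to 143 mm; lanes 64 mm wide, bench as floor. Grey roof from x = 108 to 151 mm, underside 28, top 32 mm above the bench; a back wall stops things at x = 143 mm. Nothing stands on the roof.
- board: Fixed red carrier board 250 x 250 x 6 mm, flat on the bench, origin under its centre. Four printed ring spots (inside diameter 64 mm, outside 80 mm, on white) in brown, yellow, green and blue at (+-55, +-55) mm, each with one black mark, an 8 x 28 mm bar that starts on the ring and points outward. All prints are flat.
- mouth (a point): Midpoint, on the bench, of the line of the rails' front ends (rack x = 65 mm, y = 0). Lane centres lie 111 and 37 mm to either side of it along the rack's y. A cartridge in its lane has its front rim 6 to 18 mm inside this line and 25 to 37 mm of it ahead of the roof; the rails leave 2 mm each side of it, so it can be touched only on top; pressing with 8 to 15 N draws it along.
- filter_brown: Loose sealed gas-filter cartridge, a flat black disc 60 mm in diameter and 24 mm tall, about 90 g, that slides easily on the polished bench, with a brown band and brown flat top; origin at the centre of its underside, z up. A white pointer stripe is printed on the top from the centre to the rim along its +x. May be absent (None). It starts in one of the rack's lanes, turned any way.
- tip_brown (a point): Point under the white pointer of the brown cartridge, 25 mm from its axis along its +x, at underside height.
- filter_yellow: Loose sealed gas-filter cartridge, a flat black disc 60 mm in diameter and 24 mm tall, about 90 g, that slides easily on the polished bench, with a yellow band and yellow flat top; origin at the centre of its underside, z up. A white pointer stripe is printed on the top from the centre to the rim along its +x. May be absent (None). It starts in one of the rack's lanes, turned any way.
- tip_yellow (a point): Point under the white pointer of the yellow cartridge, 25 mm from its axis along its +x, at underside height.
- filter_green: Loose sealed gas-filter cartridge, a flat black disc 60 mm in diameter and 24 mm tall, about 90 g, that slides easily on the polished bench, with a green band and green flat top; origin at the centre of its underside, z up. A white pointer stripe is printed on the top from the centre to the rim along its +x. May be absent (None). It starts in one of the rack's lanes, turned any way.
- tip_green (a point): Point under the white pointer of the green cartridge, 25 mm from its axis along its +x, at underside height.
- filter_blue: Loose sealed gas-filter cartridge, a flat black disc 60 mm in diameter and 24 mm tall, about 90 g, that slides easily on the polished bench, with a blue band and blue flat top; origin at the centre of its underside, z up. A white pointer stripe is printed on the top from the centre to the rim along its +x. May be absent (None). It starts in one of the rack's lanes, turned any way.
- tip_blue (a point): Point under the white pointer of the blue cartridge, 25 mm from its axis along its +x, at underside height.
- spot_brown (a point): Centre of the brown ring spot on the board's top face (far right (+x,-y) corner of the board in its own axes), 6 mm above the bench.
- aim_brown (a point): Point on the board's top face 25 mm from the centre of the brown spot towards its black mark, which lies to the board's +x: the pointer's 25 mm point belongs here.
- spot_yellow (a point): Centre of the yellow ring spot on the board's top face (far left (+x,+y) corner of the board in its own axes), 6 mm above the bench.
- aim_yellow (a point): Point on the board's top face 25 mm from the centre of the yellow spot towards its black mark, which lies to the board's +y: the pointer's 25 mm point belongs here.
- spot_green (a point): Centre of the green ring spot on the board's top face (near left (-x,+y) corner of the board in its own axes), 6 mm above the bench.
- aim_green (a point): Point on the board's top face 25 mm from the centre of the green spot towards its black mark, which lies to the board's -x: the pointer's 25 mm point belongs here.
- spot_blue (a point): Centre of the blue ring spot on the board's top face (near right (-x,-y) corner of the board in its own axes), 6 mm above the bench.
- aim_blue (a point): Point on the board's top face 25 mm from the centre of the blue spot towards its black mark, which lies to the board's -y: the pointer's 25 mm point belongs here.
- amber_bottle: Bystander: amber bottle, 64 mm in diameter, 130 mm tall, origin under its centre. Leave alone.
- steel_dish: Bystander: steel bowl, 110 mm in diameter, 35 mm tall, origin under its centre. Leave alone.
- sample_jar: Bystander: yellow jar with white lid, 56 mm in diameter, 70 mm tall, origin under its centre. Leave alone.
There are look-alikes about, which are no part of the job. Of the things that look like the filter_yellow, take the one that is farthest to the robot's left at the start.

How it is judged (in metres and radians):
At the end, for the whole second after the job is handed in: Every cartridge present lies flat and still, face up, on the board with its centre within 10 mm of the centre of its own colour's ring and the 25 mm point of its pointer within 10 mm of the aim point towards that ring's black mark (horizontal distance between filter_brown and spot_brown below 0.01 m and horizontal distance between tip_brown and aim_brown below 0.01 m and angle between each of filter_brown, filter_yellow, filter_green, filter_blue's own z axis and vertical below 0.1 rad and height (world z) of filter_brown between 0.003 and 0.01 m and linear speed of each of filter_brown, filter_yellow, filter_green, filter_blue below 0.02 m/s and horizontal distance between filter_yellow and spot_yellow below 0.01 m and horizontal distance between tip_yellow and aim_yellow below 0.01 m and height (world z) of filter_yellow between 0.003 and 0.01 m and horizontal distance between filter_green and spot_green below 0.01 m and horizontal distance between tip_green and aim_green below 0.01 m and height (world z) of filter_green between 0.003 and 0.01 m and horizontal distance between filter_blue and spot_blue below 0.01 m and horizontal distance between tip_blue and aim_blue below 0.01 m and height (world z) of filter_blue between 0.003 and 0.01 m); the robot touches nothing.
It fails at once if the amber bottle is pushed more than 30 mm or tipped over (distance of amber_bottle from where it was at the start of the episode above 0.03 m or angle between amber_bottle's own z axis and vertical above 0.5 rad).
It fails at once if the steel dish is pushed more than 30 mm or tipped over (distance of steel_dish from where it was at the start of the episode above 0.03 m or angle between steel_dish's own z axis and vertical above 0.5 rad).
It fails at once if the sample jar is pushed more than 30 mm or tipped over (distance of sample_jar from where it was at the start of the episode above 0.03 m or angle between sample_jar's own z axis and vertical above 0.5 rad).
Of filter_brown, filter_yellow, filter_green, filter_blue only 3 to 4 are there at a start; the rules pass over those that are not, and their reading is None.
At some moment in a run one of filter_brown, filter_yellow, filter_green, filter_blue may be knocked a few centimetres aside while the robot is not near it.
Once in a run the grip may slacken for a moment while it holds something.
It also fails if it takes over 210 s, if anything falls off the work surface, if the arm or the gripper's body presses on something with over 40 N, if the wrist force passes 120 N, or if a joint passes its speed limit or range.

## Robot

A 6-joint arm with a two-finger parallel gripper is mounted at the origin on the work surface. World frame = base frame: x ahead of the robot, y to its left, z up, the work surface at z = 0. Lengths are in mm, angles in degrees, forces in N, time in s.
With the tool pointing down it reaches from about 350 to 850 mm from the base axis. Payload 8.1 kg.
Tool frame: the origin (TCP) lies at the very end of the fingers, on their centre line; the grasp point (between the pads) lies 19 mm behind it; z points along the fingers, y is the line along which they close (so a half turn about z gives the same grasp; the last joint's range is limited). The gripper opens to 85 mm and grips with 20 to 120 N. Pads are 22 mm wide; open, the fingers measure 114 mm over their backs; the gripper's body (76 mm by 85 mm) begins 54 mm behind the grasp point. The pads swing forward as they close: fully open they stand 13 mm farther back than shut.
Start: joints at [-4.893, 7.471, 85.268, -0, 87.261, -4.893], TCP at [600.004, 0.022, 231.292] pointing down, gripper open.
Joint ranges: [-169.43, 169.43], [-51.17, 129.36], [1.28, 143.12], [-76.62, 256.62], [0, 156.53], [-152.29, 152.29]. Speed limits (degrees/s): [136.94, 136.94, 159.86, 180, 180, 180].

## Interface

Orientations are given as [roll, pitch, yaw] about the fixed x, y, z axes, in that order (R = Rz(yaw) Ry(pitch) Rx(roll)).
In Python, from bench import status, viewer, job gives the robot as it stands.
- The arm moves only by the tool arm_command, never from a script. Its argument "targets" is a list that holds one entry, the list of rows, each a list of 7 numbers: the shift along the world's x, y, z in m, then the turn, a rotation vector about the world's x, y, z in rad, then the opening, from -1 (shut) to 1 (fully open). In form: [[[dx, dy, dz, rx, ry, rz, gripper], ...]]. A call has 1 to 10 rows; each row shifts and turns the commanded pose from where the row before left it; what a row does not reach is not made up. A row lasts 1/8 s, in which the tool goes at most 62.5 mm and 10.7 degrees, less where a joint would pass 70% of its speed; a pose out of reach is approached as far as the arm can. A call with a gripper value outside its range is refused whole. The fingers move at their own pace and stop on an object; "force" is the grip in N (left out, the last holds). Time passes only in rows, so rows that do not move let the fingers close. It gives the time, the measured TCP pose, the force, the opening and the grip force at its end, in the units of the state.
- status.sense(): the state, without advancing time (a new reading comes with each control period).
- viewer.snapshot(name): name is "scene" or "side" or "wrist"; returns the picture (480x640x3 uint8, red, green, blue); there is no depth.
- viewer.camera_model(name): a dict with "vertical_fov" (degrees; the focal length in pixels is half the picture's height over the tangent of half this angle, whatever the lens; pixels are square), "cx", "cy" (the principal point, pixels), "k1" (the pictures are not rectified: a ray, as slopes to the right and down, at radius r is drawn at 1 + k1 r^2 times it, then the intrinsics apply), "xyz" and "attitude" of the camera in the world. Camera axes: x right, y down, z forward; pixel columns grow to the right and rows downward; lengths in mm; the calibration is good to about 2 mm. A picture is of the moment at which its call begins: read the wrist's pose just before it. camera_model takes no time and is no camera call; for the wrist camera it gives the pose at the moment of the call.
- job.hand_in(): hands the job in; it is judged then, once.
The state is a dict: "time": time; "joint_pos": joint angles; "qd": joint speeds; "joint_efforts": joint torques, N m; "tool_pos": TCP position; "tcp_rot": TCP orientation; "ft_force": force on the tool from outside, world axes, zero at the start; "wrist_torque": the same for the moment, N m; "finger_gap": finger opening in mm; "grip_force": force on a finger pad.
Only numpy, scipy, OpenCV 4.12 (cv2) and the standard library are available. Lean on these libraries where they do the work, as an engineer would, in place of code of your own. Each camera call takes 0.05 s, during which the arm holds its last target. There are 200 camera calls.

## Working session

There is one attempt and no reset: what is moved stays moved. The work goes in short steps, Python scripts to look and compute and a tool call to move; the robot and the scene stay as the last step left them, time stands still between calls to the robot, and variables do not carry over. Pictures are saved under pics/ and viewed, at most 14 in all, crops included, and the job is handed in when it is done.

Besides the shell and the picture viewer there is one more tool, called after "Request:" as name(argument=value, ...), one argument or row to a line, values as JSON. arm_command: Moves the arm, as the interface text tells. Its arguments: {"type":"object","properties":{"targets":{"type":"array"},"force":{"type":"number"}},"required":["targets"]}

```bash
mkdir -p pics; ls; python3 - <<'E'
from bench import status, viewer
import cv2
s=status.sense();print(s)
for n in("scene","side","wrist"):
    print(n,viewer.camera_model(n))
    cv2.imwrite(f"pics/{n}0.png",viewer.snapshot(n)[:,:,::-1])
E
```

```text
pics
{'time': 0.0, 'joint_pos': array([-4.89388596e+00,  7.51502456e+00,  8.53295606e+01, -1.51297275e-03,
        8.72625625e+01, -4.89346554e+00]), 'qd': array([-0.03639742, -0.03832679, -0.00528906,  0.03154958, -0.04693232,
       -0.0314805 ]), 'joint_efforts': array([-1.90700346e-03, -5.69404185e+01, -5.00557995e+01, -2.19391650e-04,
        1.44415747e-02,  7.24149572e-05]), 'tool_pos': array([5.99441805e+02, 5.18253704e-02, 2.30242619e+02]), 'tcp_rot': array([-1.79893114e+02, -7.63444512e-03,  8.99996461e+01]), 'ft_force': array([ 0.45459317,  0.17203791, -0.44719759]), 'wrist_torque': array([ 0.08287641, -0.00913931, -0.02801479]), 'grip_force': 0.0, 'finger_gap': 85.24488636840263}
scene {'vertical_fov': 55.047491238345515, 'cx': 321.9425795429722, 'cy': 243.4099318797284, 'k1': -0.07420364844421916, 'xyz': array([1270.33283351,  659.94383357,  901.42495977]), 'attitude': array([-130.40918368,    1.08893899,  130.50367684])}
side {'vertical_fov': 50.8939603307789, 'cx': 309.288422899221, 'cy': 235.42792550157273, 'k1': 0.037850203628514455, 'xyz': array([ 143.02177783, -758.3320918 , 1064.82714475]), 'attitude': array([-141.51536442,   -0.80609246,  -26.61565931])}
wrist {'vertical_fov': 64.9929839804383, 'cx': 322.0466274645912, 'cy': 239.12612039199306, 'k1': -0.017094407009852042, 'xyz': array([599.41794308,  82.46556652, 372.85037598]), 'attitude': array([1.61236034e+02, 1.52680663e-01, 4.44573579e-02])}
```

View pics/scene0.png

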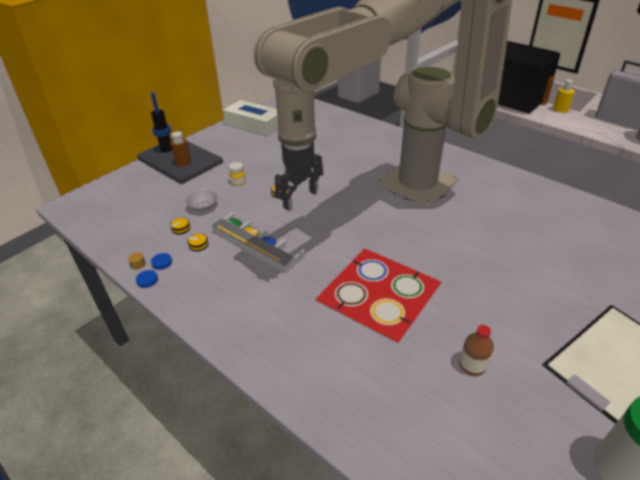

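View pics/side0.png

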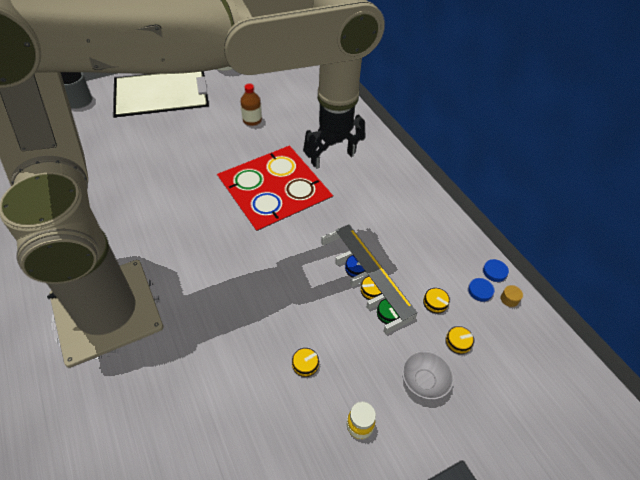

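```bash
cat > h.py <<'E'
import numpy as np, cv2
from scipy.spatial.transform import Rotation as R
from bench import status, viewer
def K(m):
    f=240/np.tan(np.radians(m["vertical_fov"]/2)); return f,m["cx"],m["cy"]
def ray(m,u,v):
    f,cx,cy=K(m); d=np.array([(u-cx)/f,(v-cy)/f]); p=d.copy()
    for _ in range(20): p=d/(1+m["k1"]*(p@p))
    return R.from_euler("xyz",m["attitude"],degrees=True).apply([p[0],p[1],1])
def pt(m,u,v,z):
    r=ray(m,u,v); return m["xyz"]+r*(z-m["xyz"][2])/r[2]
def px(m,P):
    f,cx,cy=K(m); q=R.from_euler("xyz",m["attitude"],degrees=True).inv().apply(np.asarray(P,float)-m["xyz"])
    p=q[...,:2]/q[...,2:]; p=p*(1+m["k1"]*(p**2).sum(-1,keepdims=True)); return p*f+[cx,cy]
def topview(name,x0,x1,y0,y1,z,s=2,img=None,m=None):
    "rectified plane z; image up=+x, left=+y; s px/mm"
    if m is None: m=viewer.camera_model(name)
    if img is None: img=viewer.snapshot(name)[:,:,::-1]
    xs=np.arange(x1,x0,-1/s); ys=np.arange(y1,y0,-1/s); X,Y=np.meshgrid(xs,ys,indexing="ij")
    p=px(m,np.stack([X,Y,0*X+z],-1)).astype(np.float32)
    return cv2.remap(img,p[...,0],p[...,1],cv2.INTER_LINEAR)
E
python3 - <<'E'
from h import *
np.set_printoptions(precision=0,suppress=True)
m=viewer.camera_model("side")
for n,u,v,z in [("blue",355,264,24),("yel",372,287,24),("green",388,310,24),("y1",305,361,24),("y2",437,300,24),("y3",460,338,24),("bluespot",267,203,6),("green",249,179,6),("yell",281,166,6),("brown",300,189,6),("dish",428,390,0),("jar",362,430,0),("bottle",251,120,0),("roof a",345,228,32),("roof b",410,318,32)]:
    print(n,pt(m,u,v,z))
im=cv2.imread("pics/side0.png")
cv2.imwrite("pics/c1.png",cv2.resize(im[215:345,290:480],None,fx=4,fy=4,interpolation=cv2.INTER_CUBIC))
E
```

```text
blue [ 589. -158.   24.]
yel [ 592. -236.   24.]
green [ 593. -308.   24.]
y1 [ 361. -336.   24.]
y2 [ 713. -336.   24.]
y3 [ 701. -441.   24.]
bluespot [479. 144.   6.]
green [469. 254.   6.]
yell [576. 263.   6.]
brown [586. 153.   6.]
dish [ 575. -503.    0.]
jar [ 404. -513.    0.]
bottle [580. 508.   0.]
roof a [620. -50.  32.]
roof b [ 624. -351.   32.]
```

View pics/c1.png

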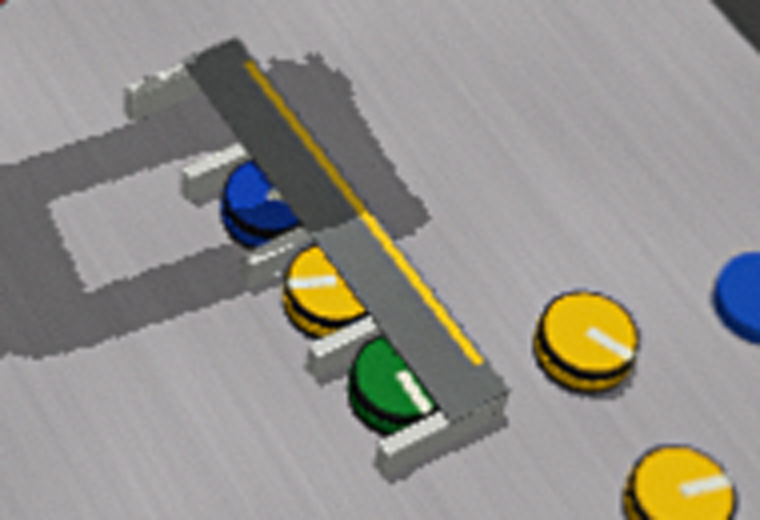

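View pics/wrist0.png

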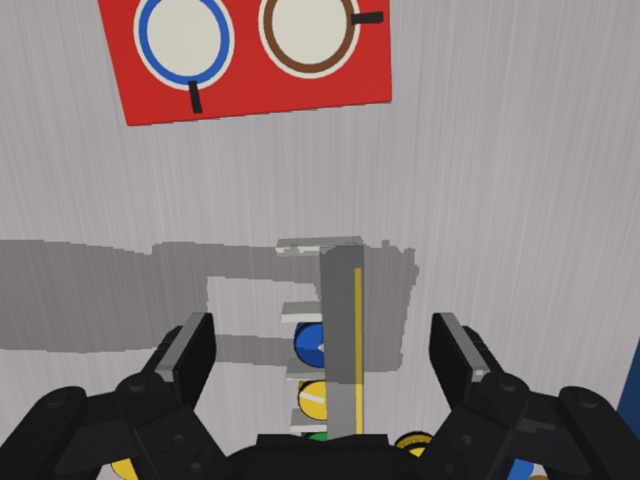

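Rack lanes, left to right: empty, blue (355,264), yellow (372,287), green (388,310), so there is no brown cartridge. There are four yellow discs: (372,287) with y≈-236, (305,361) with y≈-336, (437,300) with y≈-336 and (460,338) with y≈-441. The one at (372,287) is farthest left and also sits in a lane; the crop confirms it. Next I'll look at the rack from above.

Request:
arm_command(
  targets=[
    [[0,-0.022,0.011,0,0,0.1745,-1],[0,-0.022,0.011,0,0,0.1745,-1],[0,-0.022,0.011,0,0,0.1745,-1],[0,-0.022,0.011,0,0,0.1745,-1],[0,-0.022,0.011,0,0,0.1745,-1],[0,-0.022,0.011,0,0,0.1745,-1],[0,-0.022,0.011,0,0,0.1745,-1],[0,-0.022,0.011,0,0,0.1745,-1],[0,-0.022,0.011,0,0,0.1745,-1],[0,0,0,0,0,0,-1]],
  ],
)

```text
time: 1.4
tool_pos: [600.0, -199.5, 330.9]
tcp_rot: [-180.0, 0.0, 179.9]
ft_force: [0.4, 1.3, -0.2]
finger_gap: -0.2
grip_force: 0.0
```

```bash
python3 - <<'E'
from h import *
s=status.sense();print(s["time"],s["tool_pos"],s["tcp_rot"],s["joint_pos"],s["ft_force"])
m=viewer.camera_model("wrist");im=viewer.snapshot("wrist")[:,:,::-1];np.save("m1.npy",m,allow_pickle=True)
cv2.imwrite("pics/w1.png",im)
cv2.imwrite("pics/t1.png",topview("wrist",470,680,-370,-30,28,2.2,im.copy(),m))
E
```

```text
1.4 [ 600.04203423 -199.50514135  330.85421017] [-1.79963005e+02  4.80857487e-02  1.79897366e+02] [-2.30266041e+01  1.14551606e+01  7.05666177e+01 -1.54912479e-02
  9.79195234e+01 -1.12926097e+02] [ 0.42594672  1.344408   -0.15018698]Traceback (most recent call last):
  File "<stdin>", line 5, in <module>
  File "h.py", line 20, in topview
    p=px(m,np.stack([X,Y,0*X+z],-1)).astype(np.float32)
      ~~^^^^^^^^^^^^^^^^^^^^^^^^^^^^
  File "h.py", line 13, in px
    f,cx,cy=K(m); q=R.from_euler("xyz",m["attitude"],degrees=True).inv().apply(np.asarray(P,float)-m["xyz"])
                    ~~~~~~~~~~~~~~~~~~~~~~~~~~~~~~~~~~~~~~~~~~~~~~~~~~~~~~~~~~^^^^^^^^^^^^^^^^^^^^^^^^^^^^^^
  File "scipy/spatial/transform/_rotation.pyx", line 2580, in scipy.spatial.transform._rotation.Rotation.apply
ValueError: Expected input of shape (3,) or (P, 3), got (462, 748, 3).
```

```bash
python3 - <<'E'
s=open("h.py").read()
s=s.replace('.apply(np.asarray(P,float)-m["xyz"])','.as_matrix()@(np.asarray(P,float)-m["xyz"])[...,None]; q=q[...,0]')
open("h.py","w").write(s)
E
python3 - <<'E'
from h import *
m=np.load("m1.npy",allow_pickle=True).item();im=cv2.imread("pics/w1.png")
cv2.imwrite("pics/t1.png",topview("wrist",470,680,-370,-30,28,2.2,im,m))
E
```

```text
(no output)
```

View pics/t1.png

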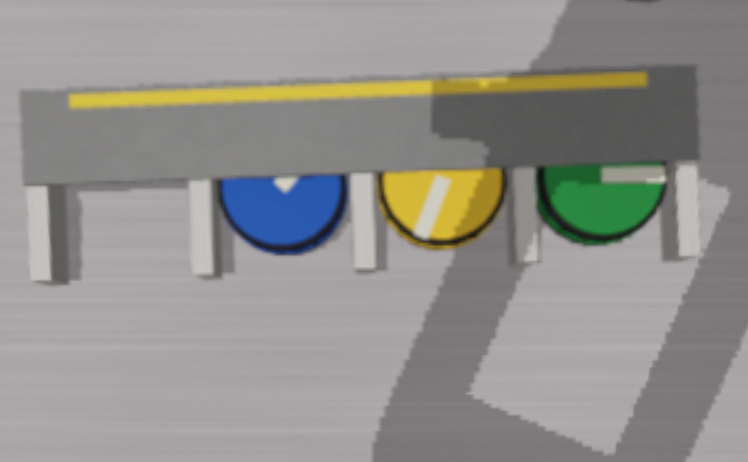

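Rectified view (2.2 px/mm): the rack is yawed about +2.2° and its mouth is at x≈558. Front rims are blue (285,247) → (568,-160), yellow (440,244) → (569,-230) and green (602,240) → (571,-304). They sit about 10 mm inside the mouth line, as the description says. I'll press on blue first.

Request:
arm_command(
  targets=[
    [[-0.0038,0.008,-0.054,0,0,0,-1],[-0.0038,0.008,-0.054,0,0,0,-1],[-0.0038,0.008,-0.054,0,0,0,-1],[-0.0038,0.008,-0.054,0,0,0,-1],[-0.0038,0.008,-0.054,0,0,0,-1],[0,0,-0.015,0,0,0,-1],[0,0,-0.015,0,0,0,-1],[0,0,-0.003,0,0,0,-1],[0,0,-0.002,0,0,0,-1],[0,0,0,0,0,0,-1]],
  ],
)

```text
time: 2.7
tool_pos: [582.0, -158.5, 26.6]
tcp_rot: [-180.0, 0.1, 180.0]
ft_force: [0.3, -0.5, -0.0]
finger_gap: 0.2
grip_force: 0.0
```

Request:
arm_command(
  targets=[
    [[0,0,-0.001,0,0,0,-1],[0,0,0,0,0,0,-1]],
  ],
)

```text
time: 2.95
tool_pos: [581.2, -158.1, 24.6]
tcp_rot: [-180.0, 0.0, 180.0]
ft_force: [-1.3, -0.3, 0.0]
finger_gap: -0.1
grip_force: 0.0
```

Request:
arm_command(
  targets=[
    [[0,0,-0.001,0,0,0,-1],[0,0,0,0,0,0,-1]],
  ],
)

```text
time: 3.2
tool_pos: [581.5, -158.2, 24.1]
tcp_rot: [-180.0, 0.1, 180.0]
ft_force: [-0.8, 0.4, 4.9]
finger_gap: -0.0
grip_force: 2.4
```

Request:
arm_command(
  targets=[
    [[0,0,-0.001,0,0,0,-1],[0,0,0,0,0,0,-1]],
  ],
)

```text
time: 3.45
tool_pos: [582.1, -158.4, 24.1]
tcp_rot: [-180.0, 0.1, 180.0]
ft_force: [-3.0, 0.5, 11.2]
finger_gap: -0.2
grip_force: 5.4
```

Request:
arm_command(
  targets=[
    [[-0.004,-0.0001,0,0,0,0,-1],[-0.008,-0.0003,0,0,0,0,-1],[-0.01,-0.0004,0,0,0,0,-1],[-0.01,-0.0004,0,0,0,0,-1],[-0.01,-0.0004,0,0,0,0,-1],[-0.01,-0.0004,0,0,0,0,-1],[-0.01,-0.0004,0,0,0,0,-1],[-0.006,-0.0003,0,0,0,0,-1],[-0.003,0,0,0,0,0,-1],[0,0,0,0,0,0,-1]],
  ],
)

```text
time: 4.7
tool_pos: [511.5, -161.4, 24.0]
tcp_rot: [-179.9, 0.2, 180.0]
ft_force: [-0.2, -0.1, 8.5]
finger_gap: 0.4
grip_force: 4.6
```

Request:
arm_command(
  targets=[
    [[0,0,0.01,0,0,0,-1],[0,0,0.02,0,0,0,-1],[0.0175,-0.0175,0,0,0,0,-1],[0.0175,-0.0175,0,0,0,0,-1],[0.0175,-0.0175,0,0,0,0,-1],[0.0175,-0.0175,0,0,0,0,-1],[0,0,-0.018,0,0,0,-1],[0,0,-0.008,0,0,0,-1],[0,0,-0.003,0,0,0,-1],[0,0,-0.001,0,0,0,-1]],
  ],
)

```text
time: 5.95
tool_pos: [580.1, -230.3, 24.0]
tcp_rot: [-180.0, 0.0, -180.0]
ft_force: [-5.2, 1.7, 19.4]
finger_gap: -0.1
grip_force: 10.2
```

Request:
arm_command(
  targets=[
    [[0,0,0,0,0,0,-1]],
  ],
)

```text
time: 6.08
tool_pos: [580.2, -230.3, 24.0]
tcp_rot: [-180.0, 0.1, -180.0]
ft_force: [-3.8, 1.8, 15.7]
finger_gap: 0.2
grip_force: 7.7
```

```bash
python3 - <<'E'
from h import *
m=viewer.camera_model("wrist");im=viewer.snapshot("wrist")[:,:,::-1].copy()
cv2.imwrite("pics/w2.png",im)
print(status.sense()["ft_force"])
E
```

```text
[-3.87908312  0.6007288  14.97265953]
```

View pics/w2.png

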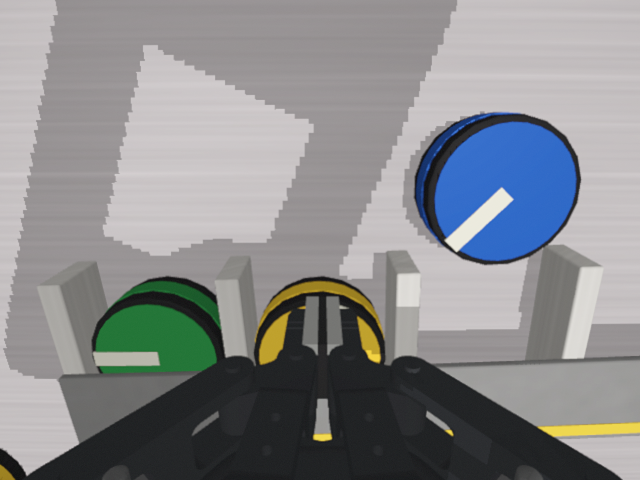

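Blue is fully out, with its top centred near (505,190). Yellow is under the fingers at 15 N, so I'll ease off slightly and drag it.

Request:
arm_command(
  targets=[
    [[-0.004,-0.0001,0.0006,0,0,0,-1],[-0.008,-0.0003,0,0,0,0,-1],[-0.01,-0.0004,0,0,0,0,-1],[-0.01,-0.0004,0,0,0,0,-1],[-0.01,-0.0004,0,0,0,0,-1],[-0.01,-0.0004,0,0,0,0,-1],[-0.01,-0.0004,0,0,0,0,-1],[-0.006,-0.0003,0,0,0,0,-1],[-0.003,0,0,0,0,0,-1],[0,0,0,0,0,0,-1]],
  ],
)

```text
time: 7.38
tool_pos: [509.5, -233.1, 24.0]
tcp_rot: [-179.9, 0.1, -180.0]
ft_force: [0.3, -0.1, 9.5]
finger_gap: -0.1
grip_force: 4.9
```

Request:
arm_command(
  targets=[
    [[0,0,0.01,0,0,0,-1],[0,0,0.02,0,0,0,-1],[0.0185,-0.018,0,0,0,0,-1],[0.0185,-0.018,0,0,0,0,-1],[0.0185,-0.018,0,0,0,0,-1],[0.0185,-0.018,0,0,0,0,-1],[0,0,-0.018,0,0,0,-1],[0,0,-0.008,0,0,0,-1],[0,0,-0.003,0,0,0,-1],[0,0,-0.0005,0,0,0,-1]],
  ],
)

```text
time: 8.62
tool_pos: [582.5, -304.6, 24.1]
tcp_rot: [180.0, -0.0, -180.0]
ft_force: [-2.9, 1.4, 10.6]
finger_gap: -0.0
grip_force: 5.1
```

Request:
arm_command(
  targets=[
    [[0,0,0,0,0,0,-1]],
  ],
)

```text
time: 8.75
tool_pos: [582.5, -304.7, 24.1]
tcp_rot: [180.0, -0.0, -180.0]
ft_force: [-2.3, 0.0, 7.6]
finger_gap: 0.1
grip_force: 3.8
```

Request:
arm_command(
  targets=[
    [[-0.004,-0.0001,-0.0006,0,0,0,-1],[-0.008,-0.0003,0,0,0,0,-1],[-0.01,-0.0004,0,0,0,0,-1],[-0.01,-0.0004,0,0,0,0,-1],[-0.01,-0.0004,0,0,0,0,-1],[-0.01,-0.0004,0,0,0,0,-1],[-0.01,-0.0004,0,0,0,0,-1],[-0.006,-0.0003,0,0,0,0,-1],[-0.003,0,0,0,0,0,-1],[0,0,0,0,0,0,-1]],
  ],
)

```text
time: 10.0
tool_pos: [512.3, -307.8, 24.1]
tcp_rot: [-179.9, 0.1, -180.0]
ft_force: [0.8, -0.4, 9.1]
finger_gap: 0.5
grip_force: 4.4
```

Request:
arm_command(
  targets=[
    [[0,0,0.02,0,0,0,-1],[0,0,0.03,0,0,0,1],[0.015,0.012,0.045,0,0,0,1],[0.015,0.012,0.045,0,0,0,1],[0.015,0.012,0.045,0,0,0,1],[0.015,0.012,0.045,0,0,0,1],[0.015,0.012,0.045,0,0,0,1],[0,0.012,0.02,0,0,0,1],[0,0,0,0,0,0,1],[0,0,0,0,0,0,1]],
  ],
)

```text
time: 11.25
tool_pos: [585.7, -235.9, 315.3]
tcp_rot: [179.9, -0.2, 180.0]
ft_force: [-0.1, 0.3, -0.4]
finger_gap: 85.3
grip_force: 0.0
```

```bash
python3 - <<'E'
from h import *
s=status.sense();print(s["time"],s["tool_pos"],s["tcp_rot"],s["ft_force"])
m=viewer.camera_model("wrist");im=viewer.snapshot("wrist")[:,:,::-1].copy();np.save("m3.npy",m,allow_pickle=True)
cv2.imwrite("pics/w3.png",im)
cv2.imwrite("pics/t3.png",topview("wrist",460,600,-370,-110,24,3,im,m))
E
```

```text
11.25 [ 585.7416731  -235.94954451  315.28969217] [179.92398286  -0.19065155 179.97275251] [-0.13682708  0.28941868 -0.37754327]
```

View pics/t3.png

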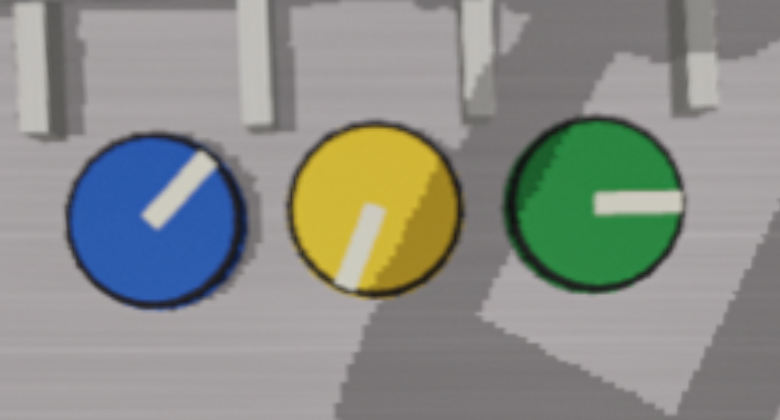

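Blue centre (153,220) → (527,-161), pointer -41°. Yellow (376,208) → (531,-235), pointer 159°. Green (597,204) → (532,-309), pointer -89°. The centres are one lane pitch apart, as they should be. Next I'll turn to yaw 90 and survey the board.

Request:
arm_command(
  targets=[
    [[-0.006,0.042,0.003,0,0,-0.1745,1],[-0.006,0.043,0.003,0,0,-0.1745,1],[-0.006,0.043,0.003,0,0,-0.1745,1],[-0.006,0.043,0.003,0,0,-0.1745,1],[-0.006,0.043,0.003,0,0,-0.1745,1],[-0.006,0.043,0.003,0,0,-0.1745,1],[-0.006,0.043,0.003,0,0,-0.1745,1],[-0.006,0.043,0.003,0,0,-0.1745,1],[-0.006,0.043,0.003,0,0,-0.1745,1],[0,0,0,0,0,0,1]],
  ],
)

```text
time: 12.55
tool_pos: [531.9, 151.8, 342.9]
tcp_rot: [-179.8, 0.0, 90.0]
ft_force: [-0.2, -0.4, -0.5]
finger_gap: 85.2
grip_force: 0.0
```

```bash
python3 - <<'E'
from h import *
s=status.sense();print(s["time"],s["tool_pos"],s["tcp_rot"],s["ft_force"],s["joint_pos"])
m=viewer.camera_model("wrist");im=viewer.snapshot("wrist")[:,:,::-1].copy();np.save("m4.npy",m,allow_pickle=True)
cv2.imwrite("pics/w4.png",im)
t=topview("wrist",390,670,60,350,6,2,im,m);cv2.imwrite("pics/t4.png",t)
h=cv2.cvtColor(t,cv2.COLOR_BGR2HSV)
r=((h[...,1]>150)&((h[...,0]<6)|(h[...,0]>174))).astype(np.uint8)
c=max(cv2.findContours(r,0,2)[0],key=cv2.contourArea)
(cx,cy),(w,hh),a=cv2.minAreaRect(c);print("board",670-cy/2,350-cx/2,w/2,hh/2,a)
E
```

```text
12.55 [531.88702462 151.82131752 342.90116086] [-1.79828279e+02  3.41519902e-04  9.00487255e+01] [-0.21672357 -0.39243562 -0.45682935] [ 1.05990794e+01 -7.18207739e-01  8.22538179e+01  3.14627916e-02
  9.86332693e+01  1.05550314e+01]
board 527.2713317871094 204.88522338867188 247.72323608398438 247.85604858398438 84.92039489746094
```

View pics/t4.png

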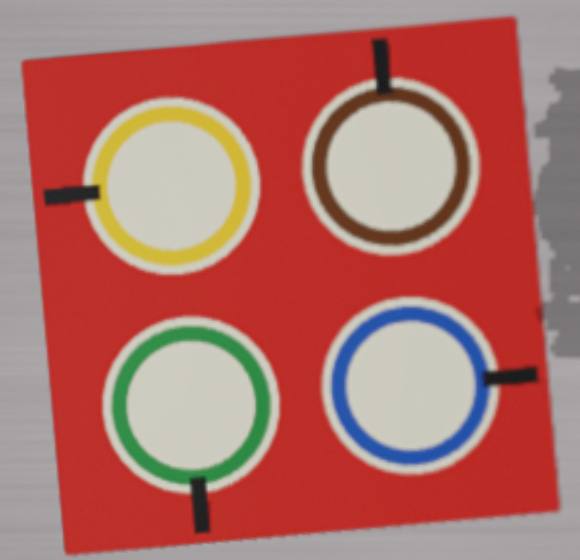

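Board centre (527.2, 204.9), yaw 5.0°, measured side about 248 mm. Rings: yellow (172,186) → (577,264), green (191,405) → (467.5,254.5), blue (411,386) → (477,144.5). These agree with the given layout. Next I'll go to blue.

Request:
arm_command(
  targets=[
    [[-0.0006,-0.039,-0.023,0,0,0,1],[-0.0006,-0.039,-0.023,0,0,0,1],[-0.0006,-0.039,-0.023,0,0,0,1],[-0.0006,-0.039,-0.023,0,0,0,1],[-0.0006,-0.039,-0.023,0,0,0,1],[-0.0006,-0.039,-0.023,0,0,0,1],[-0.0006,-0.039,-0.023,0,0,0,1],[-0.0006,-0.039,-0.023,0,0,0,1],[0,0,0,0,0,0,1]],
  ],
)

```text
time: 13.72
tool_pos: [525.0, -165.3, 157.0]
tcp_rot: [-179.7, -0.1, 89.8]
ft_force: [0.4, 0.3, 0.0]
finger_gap: 85.4
grip_force: 0.0
```

```bash
cat >> h.py <<'E'
HUE={"blue":(100,125),"yellow":(18,33),"green":(55,85)}
def locate(col,x,y,z=24,r=60,name="wrist",img=None,m=None,save=None):
    s=4; t=topview(name,x-r,x+r,y-r,y+r,z,s,img,m); h=cv2.cvtColor(t,cv2.COLOR_BGR2HSV)
    if save: cv2.imwrite(save,t)
    lo,hi=HUE[col]; c=((h[...,0]>=lo)&(h[...,0]<=hi)&(h[...,1]>100)&(h[...,2]>110-60*(col!="yellow"))).astype(np.uint8)
    c=cv2.morphologyEx(c,cv2.MORPH_OPEN,np.ones((7,7)))
    k=max(cv2.findContours(c,0,1)[0],key=cv2.contourArea); k=cv2.convexHull(k)
    (cx,cy),R_=cv2.minEnclosingCircle(k); a=cv2.contourArea(k)/(np.pi*R_**2)
    yy,xx=np.mgrid[:t.shape[0],:t.shape[1]]; w=((h[...,1]<60)&(h[...,2]>130)&(np.hypot(xx-cx,yy-cy)<.93*R_))
    dx,dy=cy-yy[w].mean(),cx-xx[w].mean()
    print(col,"x %.1f y %.1f"%(x+r-cy/s,y+r-cx/s),"R %.1f fill %.2f"%(R_/s,a),"pointer %.1f len %.1f"%(np.degrees(np.arctan2(dy,dx)),np.hypot(dx,dy)/s),w.sum()/s/s)
E
python3 - <<'E'
from h import *
for c,x,y in(("blue",527,-161),("yellow",531,-235),("green",532,-309)): locate(c,x,y,img=cv2.imread("pics/w3.png"),m=np.load("m3.npy",allow_pickle=True).item(),r=38)
s=status.sense();print(s["time"],s["tool_pos"],s["tcp_rot"],s["ft_force"])
locate("blue",527,-161,r=38,save="pics/t5.png")
E
```

```text
blue x 526.9 y -160.8 R 28.2 fill 0.98 pointer -41.6 len 12.4 209.375
yellow x 530.7 y -234.6 R 27.6 fill 0.98 pointer 160.2 len 12.6 172.1875
green x 532.3 y -309.2 R 27.9 fill 0.98 pointer -88.7 len 12.3 204.4375
13.725 [ 524.97735094 -165.26316204  157.0023656 ] [-1.79650120e+02 -7.66552718e-02  8.98389202e+01] [0.36928826 0.28133777 0.01507618]
blue x 527.1 y -160.7 R 27.9 fill 0.99 pointer -42.4 len 12.4 202.375
```

Request:
arm_command(
  targets=[
    [[0.001,0.0022,-0.03,0,0,0,1],[0.001,0.0022,-0.04,0,0,0,1],[0,0,-0.04,0,0,0,1],[0,0,-0.025,0,0,0,1],[0,0,-0.012,0,0,0,1],[0,0,-0.004,0,0,0,1],[0,0,0,0,0,0,1]],
  ],
)

```text
time: 14.65
tool_pos: [530.9, -157.9, 10.8]
tcp_rot: [179.9, 0.0, 90.0]
ft_force: [0.0, -0.1, -0.5]
finger_gap: 85.5
grip_force: 0.0
```

Request:
arm_command(
  targets=[
    [[-0.001,-0.001,-0.004,0,0,0,1],[0,0,0,0,0,0,1]],
  ],
)

```text
time: 14.9
tool_pos: [529.4, -158.9, 6.1]
tcp_rot: [180.0, 0.0, 90.0]
ft_force: [0.1, 0.5, -0.1]
finger_gap: 85.4
grip_force: 0.0
```

Request:
arm_command(
  targets=[
    [[0,0,0,0,0,0,1]],
  ],
)

```text
time: 15.02
tool_pos: [529.4, -158.8, 6.1]
tcp_rot: [180.0, 0.0, 90.0]
ft_force: [-0.3, -0.4, -0.5]
finger_gap: 86.0
grip_force: 0.0
```

Request:
arm_command(
  targets=[
    [[-0.0023,-0.002,-0.004,0,0,0,1],[0,0,0,0,0,0,1]],
  ],
)

```text
time: 15.28
tool_pos: [526.3, -160.7, 1.3]
tcp_rot: [-179.9, -0.0, 90.0]
ft_force: [-0.2, 0.3, -0.3]
finger_gap: 85.4
grip_force: 0.0
```

Request:
arm_command(
  targets=[
    [[0,0,0,0,0,0,-1],[0,0,0,0,0,0,-1],[0,0,0,0,0,0,-1],[0,0,0,0,0,0,-1],[0,0,0,0,0,0,-1]],
  ],
  force=60,
)

```text
time: 15.9
tool_pos: [527.3, -160.8, 2.2]
tcp_rot: [180.0, 0.0, 90.0]
ft_force: [0.1, -0.6, 4.4]
finger_gap: 58.1
grip_force: 64.4
```

Request:
arm_command(
  targets=[
    [[0,0,0.01,0,0,0,-1],[0,0,0.025,0,0,0,-1],[0,0,0.025,0,0,0,-1],[-0.006,0.03,0.01,0,0,-0.094,-1],[-0.006,0.036,0,0,0,-0.094,-1],[-0.006,0.04,0,0,0,-0.094,-1],[-0.006,0.04,0,0,0,-0.094,-1],[-0.006,0.04,0,0,0,-0.094,-1],[-0.006,0.04,0,0,0,-0.094,-1],[-0.006,0.04,0,0,0,-0.094,-1]],
  ],
)

```text
time: 17.15
tool_pos: [484.2, 106.6, 71.9]
tcp_rot: [-180.0, 0.0, 52.1]
ft_force: [0.3, 0.0, -1.7]
finger_gap: 58.1
grip_force: 64.4
```

Request:
arm_command(
  targets=[
    [[-0.006,0.03,0,0,0,-0.094,-1],[-0.002,0.01,0,0,0,0,-1],[0,0,0,0,0,0,-1],[0,0,0,0,0,0,-1]],
  ],
)

```text
time: 17.65
tool_pos: [477.1, 144.4, 71.8]
tcp_rot: [180.0, 0.0, 46.9]
ft_force: [0.2, 0.7, -1.4]
finger_gap: 58.4
grip_force: 64.4
```

```bash
python3 - <<'E'
from h import *
s=status.sense();p=s["tool_pos"];print(s["time"],p,s["tcp_rot"],s["finger_gap"])
locate("blue",p[0],p[1],z=p[2]+22,r=38,save="pics/t6.png")
E
```

```text
17.65 [477.06261745 144.39894598  71.77577161] [1.79989587e+02 2.12127557e-02 4.69291822e+01] 58.36639235527798
blue x 476.9 y 144.2 R 27.6 fill 0.98 pointer -86.1 len 12.3 193.9375
```

Request:
arm_command(
  targets=[
    [[0.0002,0.0006,-0.025,0,0,0.018,-1],[0,0,-0.022,0,0,0,-1],[0,0,-0.01,0,0,0,-1],[0,0,-0.0045,0,0,0,-1],[0,0,-0.0015,0,0,0,-1],[0,0,0,0,0,0,-1]],
  ],
)

```text
time: 18.45
tool_pos: [477.7, 146.0, 9.4]
tcp_rot: [180.0, -0.0, 47.9]
ft_force: [-0.3, 0.1, -1.4]
finger_gap: 57.8
grip_force: 64.4
```

Request:
arm_command(
  targets=[
    [[0,0,-0.001,0,0,0,-1],[0,0,0,0,0,0,1],[0,0,0,0,0,0,1],[0,0,0,0,0,0,1],[0,0,0,0,0,0,1],[0,0,0.02,0,0,0,1],[0,0,0.04,0,0,0,1],[0,0,0.05,0,0,0,1],[0,0,0.05,0,0,0,1],[0,0,0,0,0,0,1]],
  ],
)

```text
time: 19.7
tool_pos: [480.3, 146.6, 173.2]
tcp_rot: [179.7, -0.4, 48.0]
ft_force: [-0.6, -0.4, 0.2]
finger_gap: 85.3
grip_force: 0.0
```

```bash
python3 - <<'E'
from h import *
s=status.sense();p=s["tool_pos"];print(s["time"],p,s["tcp_rot"],s["finger_gap"],s["ft_force"])
locate("blue",477,145,z=30,r=38,save="pics/t7.png")
m=viewer.camera_model("side");im=viewer.snapshot("side")[:,:,::-1].copy()
for c,x,y in(("yellow",531,-235),("green",532,-309)): locate(c,x,y,name="side",img=im,m=m,r=38)
E
```

```text
19.7 [480.33632621 146.59004392 173.17920214] [179.67927669  -0.42711578  47.9514676 ] 85.316362019977 [-0.59463655 -0.42217337  0.16483005]
blue x 477.0 y 145.8 R 28.0 fill 0.98 pointer -84.0 len 12.5 200.4375
yellow x 529.3 y -234.7 R 28.5 fill 0.95 pointer 157.5 len 13.6 130.625
green x 530.8 y -309.5 R 28.3 fill 0.96 pointer -87.0 len 12.5 203.875
```

Blue is placed to within about 1 mm and 1°. Yellow and green haven't moved. Now yellow.

Request:
arm_command(
  targets=[
    [[0.005,-0.032,-0.002,0,0,0.0735,1],[0.005,-0.04,-0.002,0,0,0.0735,1],[0.005,-0.04,-0.002,0,0,0.0735,1],[0.005,-0.04,-0.002,0,0,0.0735,1],[0.005,-0.04,-0.002,0,0,0.0735,1],[0.005,-0.04,-0.002,0,0,0.0735,1],[0.005,-0.04,-0.002,0,0,0.0735,1],[0.005,-0.04,-0.002,0,0,0.0735,1],[0.005,-0.04,-0.002,0,0,0.0735,1],[0.005,-0.03,-0.002,0,0,0.0735,1]],
  ],
)

```text
time: 21.05
tool_pos: [525.7, -237.1, 145.0]
tcp_rot: [-179.8, -0.1, 90.1]
ft_force: [-0.5, 0.4, 1.2]
finger_gap: 85.3
grip_force: 0.0
```

Request:
arm_command(
  targets=[
    [[0,0,-0.03,0,0,0,1],[0,0,-0.03,0,0,0,1],[0,0,0,0,0,0,1],[0,0,0,0,0,0,1]],
  ],
)

```text
time: 21.55
tool_pos: [526.8, -235.8, 87.6]
tcp_rot: [-179.9, -0.0, 90.1]
ft_force: [-0.3, -1.0, 0.8]
finger_gap: 85.5
grip_force: 0.0
```

```bash
python3 - <<'E'
from h import *
s=status.sense();p=s["tool_pos"];print(s["time"],p,s["tcp_rot"],s["finger_gap"],s["ft_force"])
locate("yellow",531,-235,r=38,save="pics/t8.png")
E
```

```text
21.55 [ 526.8417927  -235.82451377   87.61965361] [-1.79944331e+02 -3.00741084e-02  9.00676200e+01] 85.52554451422165 [-0.30907462 -0.96118808  0.82578885]
yellow x 530.9 y -234.8 R 27.4 fill 0.99 pointer 159.9 len 12.2 177.875
```

Request:
arm_command(
  targets=[
    [[0.0041,0.001,-0.02,0,0,0,1],[0,0,-0.035,0,0,0,1],[0,0,-0.02,0,0,0,1],[0,0,-0.007,0,0,0,1],[0,0,0,0,0,0,1],[0,0,0,0,0,0,1]],
  ],
)

```text
time: 22.35
tool_pos: [532.2, -235.6, 7.1]
tcp_rot: [179.9, 0.1, 90.1]
ft_force: [-0.9, -0.2, -0.4]
finger_gap: 85.6
grip_force: 0.0
```

Request:
arm_command(
  targets=[
    [[-0.0012,0.0007,-0.005,0,0,0,1],[0,0,0,0,0,0,-1],[0,0,0,0,0,0,-1],[0,0,0,0,0,0,-1],[0,0,0,0,0,0,-1],[0,0,0,0,0,0,-1]],
  ],
  force=60,
)

```text
time: 23.1
tool_pos: [530.3, -234.6, 1.2]
tcp_rot: [180.0, 0.0, 90.1]
ft_force: [-0.5, 0.4, 5.4]
finger_gap: 57.9
grip_force: 64.7
```

Request:
arm_command(
  targets=[
    [[0,0,0.01,0,0,0,-1],[0,0,0.03,0,0,0,-1],[0,0,0.03,0,0,0,-1],[0.0036,0.03,0.01,0,0,-0.081,-1],[0.0036,0.036,0,0,0,-0.081,-1],[0.0036,0.04,0,0,0,-0.081,-1],[0.0036,0.04,0,0,0,-0.081,-1],[0.0036,0.04,0,0,0,-0.081,-1],[0.0036,0.04,0,0,0,-0.081,-1],[0.0036,0.04,0,0,0,-0.081,-1]],
  ],
)

```text
time: 24.35
tool_pos: [554.9, 32.9, 80.9]
tcp_rot: [-180.0, 0.0, 57.4]
ft_force: [0.6, -0.1, -1.6]
finger_gap: 58.1
grip_force: 64.4
```

Request:
arm_command(
  targets=[
    [[0.0036,0.04,0,0,0,-0.081,-1],[0.0036,0.04,0,0,0,-0.081,-1],[0.0036,0.04,0,0,0,-0.081,-1],[0.0036,0.04,0,0,0,-0.081,-1],[0.0036,0.04,0,0,0,-0.081,-1],[0.0036,0.028,0,0,0,-0.081,-1],[0.0036,0.006,0,0,0,-0.081,-1],[0,0,0,0,0,0,-1],[0,0,0,0,0,0,-1]],
  ],
)

```text
time: 25.48
tool_pos: [580.1, 265.0, 80.6]
tcp_rot: [180.0, 0.0, 25.2]
ft_force: [-0.2, -0.3, -1.3]
finger_gap: 58.1
grip_force: 64.4
```

```bash
python3 - <<'E'
from h import *
s=status.sense();p=s["tool_pos"];print(s["time"],p,s["tcp_rot"],s["finger_gap"])
locate("yellow",p[0],p[1],z=p[2]+22,r=38,save="pics/t9.png")
E
```

```text
25.475 [580.10586384 265.04951105  80.62426556] [1.79994834e+02 4.35818200e-02 2.51681018e+01] 58.0949454005572
yellow x 578.8 y 264.4 R 27.6 fill 0.98 pointer 94.3 len 12.2 186.0625
```

Request:
arm_command(
  targets=[
    [[-0.002,-0.0002,-0.03,0,0,0.012,-1],[0,0,-0.025,0,0,0,-1],[0,0,-0.011,0,0,0,-1],[0,0,-0.004,0,0,0,-1],[0,0,-0.001,0,0,0,-1],[0,0,0,0,0,0,-1],[0,0,0,0,0,0,-1]],
  ],
)

```text
time: 26.4
tool_pos: [579.0, 265.6, 10.7]
tcp_rot: [180.0, -0.1, 25.8]
ft_force: [0.2, 0.6, -1.7]
finger_gap: 58.2
grip_force: 64.4
```

Request:
arm_command(
  targets=[
    [[-0.001,-0.0005,-0.0018,0,0,0,-1],[0,0,-0.0005,0,0,0,-1],[0,0,0,0,0,0,-1]],
  ],
)

```text
time: 26.78
tool_pos: [577.3, 264.9, 7.4]
tcp_rot: [-180.0, 0.0, 25.8]
ft_force: [-0.5, 0.6, -0.8]
finger_gap: 58.0
grip_force: 64.5
```

Request:
arm_command(
  targets=[
    [[0,0,0,0,0,0,1],[0,0,0,0,0,0,1],[0,0,0,0,0,0,1],[0,0,0,0,0,0,1],[0,0,0.02,0,0,0,1],[0,0,0.04,0,0,0,1],[0,0,0.05,0,0,0,1],[0,0,0.04,0,0,0,1],[0,0,0,0,0,0,1],[0,0,0,0,0,0,1]],
  ],
)

```text
time: 28.02
tool_pos: [577.5, 265.0, 158.4]
tcp_rot: [180.0, -0.1, 25.8]
ft_force: [-0.4, -0.4, -0.9]
finger_gap: 85.3
grip_force: 0.0
```

```bash
python3 - <<'E'
from h import *
s=status.sense();p=s["tool_pos"];print(s["time"],p,s["tcp_rot"],s["finger_gap"],s["ft_force"])
locate("yellow",577,264,z=30,r=38)
m=viewer.camera_model("side");im=viewer.snapshot("side")[:,:,::-1].copy();cv2.imwrite("pics/s10.png",im)
for c,x,y,z in(("blue",477,145,30),("yellow",577,264,30),("green",532,-309,24)): locate(c,x,y,name="side",img=im,m=m,r=38,z=z)
E
```

```text
28.025 [577.52284761 264.97383599 158.40367534] [ 1.79995073e+02 -6.37046392e-02  2.57712174e+01] 85.28241284589772 [-0.36869147 -0.43138572 -0.87852942]
yellow x 576.5 y 264.2 R 27.6 fill 0.98 pointer 94.4 len 12.5 174.125
blue x 474.4 y 133.7 R 38.6 fill 0.78 pointer -35.2 len 5.7 172.125
yellow x 574.3 y 252.7 R 39.1 fill 0.67 pointer 80.2 len 21.2 113.375
green x 530.9 y -309.5 R 28.2 fill 0.96 pointer -87.5 len 12.4 203.875
```

Request:
arm_command(
  targets=[
    [[-0.003,-0.034,0,0,0,0.08,1],[-0.003,-0.04,0,0,0,0.08,1],[-0.003,-0.04,0,0,0,0.08,1],[-0.003,-0.04,0,0,0,0.08,1],[-0.003,-0.04,0,0,0,0.08,1],[-0.003,-0.04,0,0,0,0.08,1],[-0.003,-0.04,0,0,0,0.08,1],[-0.003,-0.04,0,0,0,0.08,1],[-0.003,-0.04,0,0,0,0.08,1],[-0.003,-0.04,0,0,0,0.08,1]],
  ],
)

```text
time: 29.38
tool_pos: [546.3, -130.1, 156.0]
tcp_rot: [-179.8, -0.0, 71.8]
ft_force: [1.1, 0.2, -0.0]
finger_gap: 85.2
grip_force: 0.0
```

Request:
arm_command(
  targets=[
    [[-0.003,-0.04,0,0,0,0.08,1],[-0.003,-0.04,-0.01,0,0,0.08,1],[-0.003,-0.04,-0.015,0,0,0.08,1],[-0.003,-0.04,-0.015,0,0,0.08,1],[-0.003,-0.02,-0.015,0,0,0,1],[0,0,-0.015,0,0,0,1],[0,0,0,0,0,0,1],[0,0,0,0,0,0,1]],
  ],
)

```text
time: 30.38
tool_pos: [532.9, -307.8, 87.8]
tcp_rot: [180.0, -0.0, 90.0]
ft_force: [0.9, 0.2, 1.9]
finger_gap: 85.8
grip_force: 0.0
```

```bash
python3 - <<'E'
from h import *
s=status.sense();p=s["tool_pos"];print(s["time"],p,s["tcp_rot"],s["finger_gap"],s["ft_force"])
locate("green",532,-309,r=38)
E
```

```text
30.375 [ 532.90213771 -307.84481108   87.77796225] [ 1.79990247e+02 -1.25395286e-02  8.99974585e+01] 85.7797947977527 [0.90404604 0.21442183 1.87999671]
green x 532.6 y -309.2 R 27.6 fill 0.99 pointer -89.2 len 12.3 195.0625
```

Request:
arm_command(
  targets=[
    [[-0.0003,-0.0014,-0.02,0,0,0,1],[0,0,-0.035,0,0,0,1],[0,0,-0.02,0,0,0,1],[0,0,-0.006,0,0,0,1],[0,0,-0.001,0,0,0,1],[0,0,0,0,0,0,1],[0,0,0,0,0,0,1]],
  ],
)

```text
time: 31.3
tool_pos: [532.9, -311.0, 6.7]
tcp_rot: [179.9, 0.1, 89.9]
ft_force: [-0.2, -0.5, 0.8]
finger_gap: 85.3
grip_force: 0.0
```

Request:
arm_command(
  targets=[
    [[-0.0005,0.0015,-0.0045,0,0,0,1],[0,0,0,0,0,0,-1],[0,0,0,0,0,0,-1],[0,0,0,0,0,0,-1],[0,0,0,0,0,0,-1],[0,0,0,0,0,0,-1]],
  ],
  force=60,
)

```text
time: 32.05
tool_pos: [531.8, -309.1, 1.2]
tcp_rot: [180.0, 0.0, 89.9]
ft_force: [0.1, -0.6, 1.5]
finger_gap: 58.0
grip_force: 64.5
```

Request:
arm_command(
  targets=[
    [[0,0,0.01,0,0,0,-1],[0,0,0.03,0,0,0,-1],[0,0,0.03,0,0,0,-1],[-0.0043,0.03,0.02,0,0,-0.1,-1],[-0.0043,0.036,0,0,0,-0.1,-1],[-0.0043,0.0395,0,0,0,-0.1,-1],[-0.0043,0.0395,0,0,0,-0.1,-1],[-0.0043,0.0395,0,0,0,-0.1,-1],[-0.0043,0.0395,0,0,0,-0.1,-1],[-0.0043,0.0395,0,0,0,-0.1,-1]],
  ],
)

```text
time: 33.3
tool_pos: [501.1, -44.2, 91.5]
tcp_rot: [180.0, -0.0, 49.6]
ft_force: [0.4, 0.3, -0.8]
finger_gap: 57.7
grip_force: 64.3
```

Request:
arm_command(
  targets=[
    [[-0.0043,0.0395,0,0,0,-0.1,-1],[-0.0043,0.0395,0,0,0,-0.1,-1],[-0.0043,0.0395,0,0,0,-0.1,-1],[-0.0043,0.0395,0,0,0,-0.1,-1],[-0.0043,0.0395,0,0,0,-0.1,-1],[-0.0043,0.0395,0,0,0,-0.1,-1],[-0.0043,0.0395,0,0,0,-0.1,-1],[-0.0043,0.024,0,0,0,-0.1,-1],[0,0,0,0,0,0,-1],[0,0,0,0,0,0,-1]],
  ],
)

```text
time: 34.55
tool_pos: [467.1, 254.5, 91.1]
tcp_rot: [180.0, 0.0, 4.1]
ft_force: [0.5, -0.6, -1.8]
finger_gap: 58.0
grip_force: 64.4
```

```bash
python3 - <<'E'
from h import *
s=status.sense();p=s["tool_pos"];print(s["time"],p,s["tcp_rot"],s["finger_gap"])
locate("green",p[0],p[1],z=p[2]+22,r=38,save="pics/t11.png")
E
```

```text
34.55 [467.06272919 254.50599869  91.09638769] [1.79972564e+02 7.15610476e-03 4.10773217e+00] 57.96233585404659
green x 465.8 y 254.1 R 27.7 fill 0.98 pointer -174.4 len 12.4 196.8125
```

Request:
arm_command(
  targets=[
    [[0.001,0.0005,-0.03,0,0,-0.01,-1],[0,0,-0.03,0,0,0,-1],[0,0,-0.015,0,0,0,-1],[0,0,-0.004,0,0,0,-1],[0,0,-0.001,0,0,0,-1],[0,0,0,0,0,0,-1],[0,0,0,0,0,0,-1]],
  ],
)

```text
time: 35.48
tool_pos: [468.8, 255.8, 11.9]
tcp_rot: [-180.0, -0.1, 3.4]
ft_force: [0.5, -0.0, -0.5]
finger_gap: 58.1
grip_force: 64.4
```

Request:
arm_command(
  targets=[
    [[-0.001,-0.0008,-0.003,0,0,0,-1],[0,0,-0.0012,0,0,0,-1],[0,0,0,0,0,0,-1]],
  ],
)

```text
time: 35.85
tool_pos: [467.2, 254.8, 7.1]
tcp_rot: [-180.0, -0.0, 3.4]
ft_force: [-2.2, -1.0, 4.3]
finger_gap: 58.1
grip_force: 65.0
```

Request:
arm_command(
  targets=[
    [[0,0,0,0,0,0,1],[0,0,0,0,0,0,1],[0,0,0,0,0,0,1],[0,0,0,0,0,0,1],[0,0,0.02,0,0,0,1],[0,0,0.04,0,0,0,1],[0,0,0.06,0,0,0,1],[0,0,0.06,0,0,0,1],[0,0,0.06,0,0,0,1],[0,0,0.04,0,0,0,1]],
  ],
)

```text
time: 37.1
tool_pos: [467.8, 255.0, 290.6]
tcp_rot: [-179.9, -0.2, 3.4]
ft_force: [1.3, 0.5, 0.9]
finger_gap: 85.1
grip_force: 0.0
```

Request:
arm_command(
  targets=[
    [[0.01,-0.02,0.03,0,0,0.18,1],[0.01,-0.02,0.02,0,0,0.18,1],[0.01,-0.02,0,0,0,0.18,1],[0.01,-0.02,0,0,0,0.18,1],[0.01,-0.02,0,0,0,0.18,1],[0.01,0,0,0,0,0.18,1],[0,0,0,0,0,0.18,1],[0,0,0,0,0,0.18,1],[0,0,0,0,0,0,1],[0,0,0,0,0,0,1]],
  ],
)

```text
time: 38.35
tool_pos: [527.0, 154.7, 336.7]
tcp_rot: [-180.0, 0.0, 85.7]
ft_force: [0.2, 0.9, 0.0]
finger_gap: 85.3
grip_force: 0.0
```

```bash
python3 - <<'E'
from h import *
s=status.sense();p=s["tool_pos"];print(s["time"],p,s["tcp_rot"],s["finger_gap"],s["ft_force"])
m=viewer.camera_model("wrist");im=viewer.snapshot("wrist")[:,:,::-1].copy()
cv2.imwrite("pics/t12.png",topview("wrist",390,670,60,350,30,2,im,m))
for c,x,y in(("blue",477,145),("yellow",577,264),("green",468,255)): locate(c,x,y,z=30,img=im,m=m,r=33)
E
```

```text
38.35 [527.04949986 154.73439254 336.74647205] [-1.79994520e+02  9.65817259e-04  8.56986650e+01] 85.28393007971248 [0.21893751 0.88481894 0.03732858]
blue x 479.6 y 149.4 R 37.2 fill 0.78 pointer -34.0 len 6.7 391.625
yellow x 576.5 y 264.5 R 27.8 fill 0.98 pointer 94.3 len 12.6 174.625
green x 470.8 y 254.0 R 37.2 fill 0.90 pointer 44.3 len 3.4 460.625
```

View pics/t12.png

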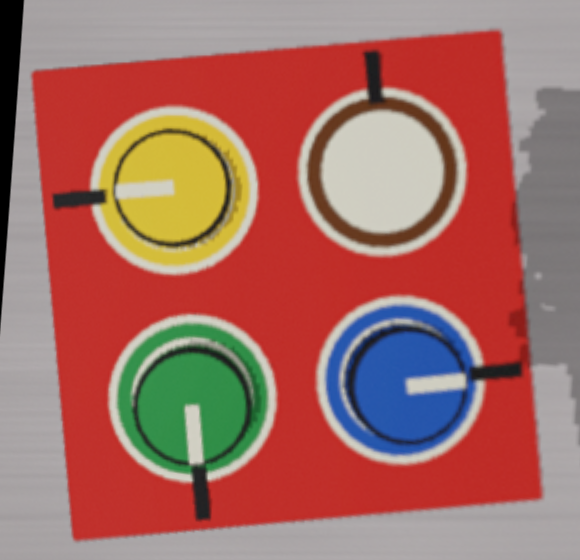

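All three cartridges lie on their own rings: yellow at (172,187) → (576.5,264), green at (191,406) → (467,254.5) and blue at (408,385) → (477.5,146). Each is within about 1–2 mm, and each pointer faces its black mark. The arm is clear, so I'm handing in.

```bash
python3 -c "
from bench import job
print(job.hand_in())"
```

```text
the job is handed in; nothing more can be done
None
```

The blue, yellow and green cartridges are on their own rings, each within about 2 mm by the last camera check with pointers at the black marks; brown was absent, and the job was handed in at about 38 s with no verdict returned.

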